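Set, lock and load the leaning dressing rest

ROBOT

A 6-joint arm with a two-finger parallel gripper is mounted at the origin on the work surface; the furniture and walls round the work are solid. World frame = base frame: x ahead of the robot, y to its left, z up, the work surface at z = 0. Lengths are in mm, angles in rad, forces in N, time in s.
With the tool pointing down it reaches from about 300 to 750 mm from the base axis. Payload 8.5 kg.
Tool frame: the origin (TCP) lies between the finger pads; the fingertips stand 22 mm ahead of it and the grasp point (between the pads) lies 3 mm ahead of it; z points along the fingers, y is the line along which they close (so a half turn about z gives the same grasp; the last joint's range is limited). The gripper opens to 88 mm and grips with 3 to 60 N. Pads are 18 mm wide; open, the fingers measure 123 mm over their backs; the gripper's body (75 mm by 187 mm) begins 45 mm behind the grasp point.
Start: joints at [-1.431, 0.381, 1.297, -0, 1.464, -0.215], TCP at [191.065, -515.727, 260.748] pointing down, gripper open.
Joint ranges: [-3.11, 3.11], [-0.89, 2.33], [0.22, 2.48], [-1.42, 4.56], [0.17, 2.85], [-2.88, 2.88]. Speed limits (rad/s): [2.39, 2.39, 3.14, 3.14, 3.14, 3.14].

INTERFACE

Orientations are given as a rotation vector (axis times angle).
In Python, from station import ctrl gives the robot as it stands.
- The arm moves only by the tool arm_command, never from a script. Its argument "motion" is a list of rows, each a list of 5 numbers: the shift along the tool's x, y, z in cm, then the turn about the tool's z in degrees, then the gripper's target within -1 to 1 (shut at 1, half-way at 0, fully open at -1). A call has exactly 10 rows; each row shifts and turns the commanded pose from where the row before left it, along the tool's axes as they then stand; what a row does not reach is not made up. A row lasts 1/12 s, in which the tool goes at most 41.7 mm and 7.16 degrees, less where a joint would pass 70% of its speed; a pose out of reach is approached as far as the arm can. A call is refused whole if a number of a shift passes 4.17 or a number of a turn 7.16, either way. A call with a gripper value outside its range is refused whole. The fingers move at their own pace and stop on an object; the grip force is fixed at half the most. Time passes only in rows, so rows that do not move let the fingers close, or fill a call up. It gives the time, the measured TCP pose, the force, the opening and the grip force at its end, in the units of the state.
- ctrl.read_state(): the state, without advancing time (a new reading comes with each control period).
- ctrl.camera(name): name is "side" or "top" or "wrist"; returns the picture (384x512x3 uint8, red, green, blue); there is no depth.
- ctrl.camera_params(name): a dict with "mtx" (3x3 intrinsics, pixels), "pose" (4x4, takes a point from camera to world coordinates). Camera axes: x right, y up, looking along -z (the intrinsics and any distortion apply to the point x, -y, -z); pixel columns grow to the right and rows downward; lengths in mm; the calibration is good to about 2 mm. A picture is of the moment at which its call begins: read the wrist's pose just before it. camera_params takes no time and is no camera call; for the wrist camera it gives the pose at the moment of the call.
- ctrl.sign_off(): hands the job in; it is judged then, once.
Trained networks look in the newest picture that a camera, given by its name, has taken for a name from the list of things; names that differ only in an ending like _2 or _b are one class to them, and where a whole thing is asked for, a point or a joint stands for the part that bears it (a point fixed in the world has none). Each returns a list of dicts, best first, with "p" (0 to 1); they miss things now and then, are a little off and sometimes report something else, mostly with a low value. They report only what shows in the picture. A call takes as long as a camera call. They do not tell look-alikes from the thing itself.
- ctrl.recognise(camera, thing): "location" ([column, row] in pixels, amid what is visible of it).
- ctrl.outline_of(camera, thing): "mask" (384x512 bool, what is visible of it) and "location" ([column, row] in pixels, amid what is visible of it).
The state is a dict: "time_s": time; "joint_positions": joint angles; "qvel": joint speeds; "joint_torque": joint torques, N m; "position": TCP position; "tcp_rot": TCP orientation; "force": force on the tool from outside, world axes, zero at the start; "moment": the same for the moment, N m; "width": finger opening in mm; "finger_force": force on a finger pad.
Only numpy, scipy, OpenCV 4.12 (cv2) and the standard library are available. Lean on these libraries where they do the work, as an engineer would, in place of code of your own. Each camera call takes 0.05 s, during which the arm holds its last target. There are 200 camera calls.

TASK

Get the leaning dressing rest ready for work: lift its ratchet column to the fourth notch (four front teeth showing above the collar), then swing the collar's lever to the long locked mark, and then lay the bone folder across both yokes of the cradle, flat and centred, without dropping it. Let go of everything and leave the other things on the bench where they are.

Things in the scene. Friction and masses are not known exactly. Their poses are not given: they have to be found in the camera images.
- work_rest: dressing rest: cast base plate 150 x 120 x 14 mm fixed to the bench, with a barrel leaning 25 degrees from vertical. Origin: centre of the plate's underside, z up. The lean axis, from the barrel's foot at (0.045, 0, 0.012) m, is (-0.423, 0, 0.906) in this frame: the barrel leans to -x, towards the robot. The column slides along it and the collar turns about it; work with fingers pointing down it
- column (a joint): height of the ratchet column along the lean axis, m: 0 down, 0.090 upper stop. Notch n (0 to 6) rests at 0.014 n (within 1 mm): the fourth is 0.056. It starts at notch 0, 1 or 2. The pawl clicks 5 mm above each rest height; let go between clicks, it sinks back to the last notch clicked, and no lower: stop short of the fifth click, 0.074. Lifting takes 4 to 12 N
- head_grip (a point): centre of the head block on the column: 40 mm along this point's x, 96 mm along its y, 22 mm along z. z is the lean axis (up), y is level, x slopes up away from the robot. The faces normal to x are free to be gripped, midway between the yokes; the block's underside is 32 mm above the collar's top when the column is down
- cradle (a point): middle of the cradle floor on top of the head, 25 mm above point head_grip along the lean axis, same axes. Two U yokes, each 14 mm long in y, centred at y = -41 and +41 mm, have floors at z = 0 and are 32 mm clear in x between 4 mm lips that rise 12 mm above the floor. Between the yokes (68 mm) the block's top is 14 mm below the floors: room for fingers
- collar (a joint): lock collar's angle about the lean axis, rad, counter-clockwise from above: 0 = lever straight to -x of the rest. Starts open, -0.62 to -0.42 (lever left; two round pips at -0.5). Locked +0.5: lever over the one long ridge, on the right. Stops -0.72, +0.80, no click; stays where left; 1 to 2 N at the post. From -0.15 on its tab enters between column teeth and holds the column
- collar_post (a point): middle of the round grip post on the lever's end: 16 mm in diameter, 40 mm tall, parallel to the lean axis and 100 mm from it; this point is 19 mm below the post's top and 21 mm above the lever's boss. Its z is the lean axis; its x points from the post to the axis
- collar_axis (a point): point on the lean axis level with point collar_post (100 mm from it); z is the lean axis
- lock_mark (a point): top of the locked mark, a long raised ridge on the fixed quadrant plate under the lever, 72 mm from the lean axis and 38 mm below point collar_post along that axis. The collar is locked when its lever lies over it
- bone_folder: the flat cream-coloured bone folder lying on the bench, 149 mm long along its y, 20 mm wide along x, 9 mm thick, 0.02 kg, ends tapered and rounded. Origin: middle of its underside, at the balance point; z up
- carpenter_pencil: bystander: flat red pencil, 179 x 13 x 8 mm, lying on the bench
- sanding_block: bystander: wooden sanding block, 111 x 65 x 34 mm
- thread_spool: bystander: wooden thread spool standing up, 45 mm across, 59 mm tall
- tape_roll_1: bystander: brown tape roll lying flat, 93 mm across, 38 mm tall
Mind the look-alikes: they are no part of the job. Of the things that look like the bone_folder, take the one that is nearest to the robot's base at the start.

How it is judged (in metres and radians):
On the way, in this order (a step that is already met when the one before it is completed fails the run):
1. the column rests in the fourth notch while the collar is still open (value of joint column between 0.0525 and 0.0595 m and value of joint collar below 0.1 rad and contact force between the fingers and column below 0.1 N), for 0.1 s.
2. the collar's lever stands at the locked mark, before the bone folder is laid (value of joint collar between 0.38 and 0.62 rad and distance between bone_folder and cradle above 0.08 m), for 0.2 s.
At the end, for the whole second after the job is handed in: Column resting in the fourth notch (0.0525 to 0.0595 m), collar at the locked mark (0.38 to 0.62 rad), bone folder at rest flat on both yoke floors between the lips: within 12 mm across, 22 mm along, -3 to +4 mm in height, 0.15 rad along and 0.2 rad flat to the cradle (value of joint column between 0.0525 and 0.0595 m and value of joint collar between 0.38 and 0.62 rad and x of bone_folder in the frame of cradle between -0.012 and 0.012 m and y of bone_folder in the frame of cradle between -0.022 and 0.022 m and z of bone_folder in the frame of cradle between -0.003 and 0.004 m and angle between the y axis of bone_folder and the y axis of cradle, either way round below 0.15 rad and angle between the z axis of bone_folder and the z axis of cradle, either way round below 0.2 rad and linear speed of bone_folder below 0.02 m/s); the robot touches nothing.
It fails at once if the bone folder is dropped: out of the fingers it moves faster than 0.8 m/s (a fall of over 3 cm) (linear speed of bone_folder above 0.8 m/s and contact force between the fingers and bone_folder below 0.05 N).
It fails at once if a bystander (pencil, sanding block, spool, tape roll) is moved by more than 3 cm (distance of any of carpenter_pencil, sanding_block, thread_spool, tape_roll_1 from where it was at the start of the episode above 0.03 m).
It also fails if it takes over 61 s, if anything falls off the work surface, if the arm or the gripper's body presses on something with over 40 N, if the wrist force passes 120 N, or if a joint passes its speed limit or range.

## Working session

There is one attempt and no reset: what is moved stays moved. The work goes in short steps, Python scripts to look and compute and a tool call to move; the robot and the scene stay as the last step left them, time stands still between calls to the robot, and variables do not carry over. Pictures are saved under pics/ and viewed, at most 10 in all, crops included, and the job is handed in when it is done.

Besides the shell and the picture viewer there is one more tool, called after "Emit:" as name([rows], argument=value, ...), one row to a line, values as JSON. arm_command: Moves the arm, as the interface text tells. Its arguments: {"type":"object","properties":{"motion":{"type":"array"}},"required":["motion"]}

```bash
mkdir -p pics
cat > h.py <<'E'
import numpy as np, cv2
from scipy.spatial.transform import Rotation as R
from station import ctrl
def snap(n): return ctrl.camera(n)
def save(img,name,scale=1.0):
    cv2.imwrite('pics/'+name+'.png',cv2.cvtColor(cv2.resize(img,None,fx=scale,fy=scale),cv2.COLOR_RGB2BGR))
def proj(cam,P,prm=None):
    p=prm or ctrl.camera_params(cam);T=np.linalg.inv(np.array(p['pose']));P=np.atleast_2d(P)
    c=P@T[:3,:3].T+T[:3,3]; q=np.c_[c[:,0],-c[:,1],-c[:,2]]@np.array(p['mtx']).T
    return q[:,:2]/q[:,2:]
def ray(cam,px,prm=None):
    p=prm or ctrl.camera_params(cam);T=np.array(p['pose'])
    d=np.linalg.solve(np.array(p['mtx']),[px[0],px[1],1]);d=T[:3,:3]@np.array([d[0],-d[1],-d[2]])
    return T[:3,3],d/np.linalg.norm(d)
def atz(cam,px,z,prm=None):
    o,d=ray(cam,px,prm);return o+d*(z-o[2])/d[2]
def tri(rays):
    A=sum(np.eye(3)-np.outer(d,d) for o,d in rays);b=sum((np.eye(3)-np.outer(d,d))@o for o,d in rays)
    P=np.linalg.solve(A,b);return P,[np.linalg.norm((np.eye(3)-np.outer(d,d))@(P-o)) for o,d in rays]
E
python3 - <<'E'
from h import *
ims={n:snap(n) for n in('side','top')}
im=np.vstack([ims['side'],ims['top']])
save(ims['side'],'side0',1.5);save(ims['top'],'top0',1.5)
for n in ('side','top'):
    p=ctrl.camera_params(n);print(n,np.round(p['mtx'],1).tolist(),np.round(p['pose'],3).tolist(), [k for k in p])
    for t in ('work_rest','column','collar_post','head_grip','cradle','collar_axis','lock_mark','bone_folder','carpenter_pencil','sanding_block','thread_spool','tape_roll_1'):
        try: print(t,[(np.round(r['location']).tolist(),round(r['p'],2)) for r in ctrl.recognise(n,t)][:4])
        except Exception as e: print(t,e)
E
```

```text
side [[396.5, 0.0, 260.1], [0.0, 396.5, 191.0], [0.0, 0.0, 1.0]] [[-0.997, -0.049, 0.058, 733.7], [0.072, -0.353, 0.933, 1279.591], [-0.025, 0.934, 0.356, 682.246], [0.0, 0.0, 0.0, 1.0]] ['mtx', 'pose']
work_rest [([280.0, 230.0], 0.94), ([285.0, 196.0], 0.49)]
column [([284.0, 200.0], 0.66)]
collar_post [([286.0, 215.0], 0.59), ([284.0, 198.0], 0.23)]
head_grip [([284.0, 199.0], 0.86), ([291.0, 218.0], 0.3)]
cradle [([285.0, 196.0], 0.65)]
collar_axis [([283.0, 215.0], 0.89)]
lock_mark [([275.0, 232.0], 0.66)]
bone_folder [([248.0, 200.0], 0.73), ([283.0, 200.0], 0.54), ([211.0, 242.0], 0.47), ([307.0, 207.0], 0.43)]
carpenter_pencil [([240.0, 221.0], 0.54)]
sanding_block [([247.0, 199.0], 0.63), ([286.0, 198.0], 0.3)]
thread_spool [([327.0, 283.0], 0.57), ([283.0, 200.0], 0.23)]
tape_roll_1 [([278.0, 308.0], 0.9)]
top [[378.7, 0.0, 260.9], [0.0, 378.7, 188.4], [0.0, 0.0, 1.0]] [[-0.014, 0.998, -0.065, 557.215], [-1.0, -0.014, -0.003, -148.151], [-0.004, 0.065, 0.998, 1541.467], [0.0, 0.0, 0.0, 1.0]] ['mtx', 'pose']
work_rest [([199.0, 204.0], 0.68)]
column [([197.0, 210.0], 0.63)]
collar_post [([193.0, 204.0], 0.51)]
head_grip [([196.0, 212.0], 0.9)]
cradle [([191.0, 213.0], 0.63)]
collar_axis [([190.0, 200.0], 0.73)]
lock_mark [([200.0, 201.0], 0.82)]
bone_folder [([222.0, 142.0], 0.64), ([388.0, 235.0], 0.59), ([295.0, 240.0], 0.47)]
carpenter_pencil []
sanding_block [([313.0, 183.0], 0.64)]
thread_spool [([138.0, 232.0], 0.44)]
tape_roll_1 [([121.0, 197.0], 0.84)]
```

View pics/side0.png

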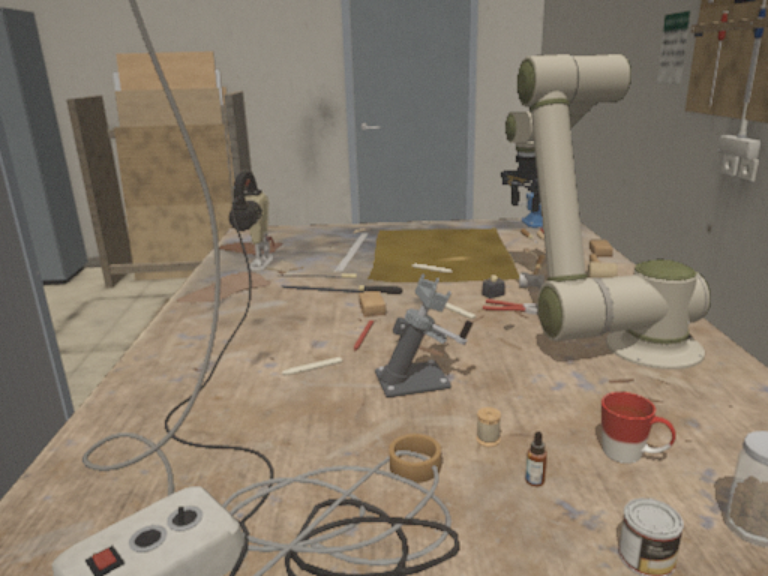

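View pics/top0.png

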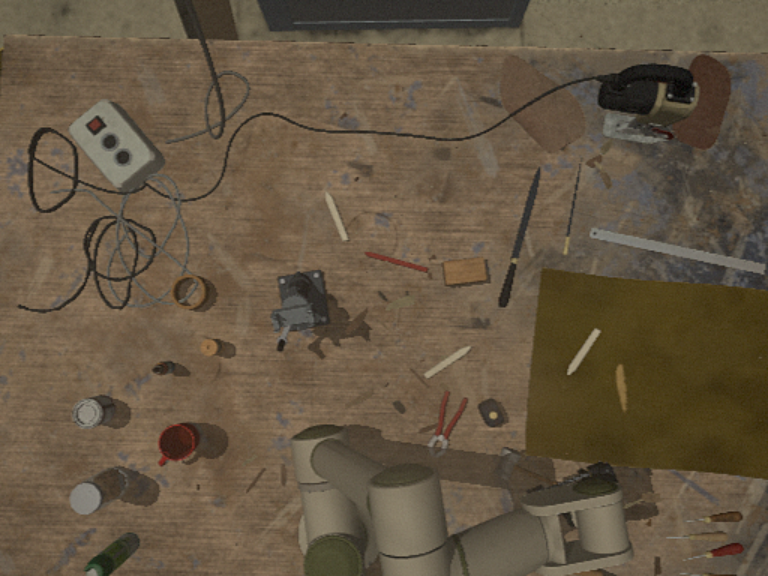

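The side view shows the rest at about (410,340), in 1.5x pixels, leaning right towards the robot, with the lever and post at (466,328). The top view shows the rest at (303,300). Three cream folder look-alikes, in unscaled top-view pixels, are (298,241), (389,235) and (225,144). The base projects near (224,300), so (298,241) is the nearest and fits. Next I'll confirm that in an enlarged crop and check the gripper's shape, which decides how I reach past the head.

Run:
```python
from h import *
s=ctrl.read_state();print({k:np.round(v,3).tolist() for k,v in s.items()})
side,top,w=snap('side'),snap('top'),snap('wrist')
def crop(im,c,r,h,W,H): return cv2.resize(im[max(r-h*H//W,0):r+h*H//W,c-h:c+h],(W,H),interpolation=cv2.INTER_CUBIC)
im=np.vstack([np.hstack([crop(side,350,125,30,400,300),crop(top,298,241,24,400,300)]),np.hstack([crop(side,285,225,40,400,300),cv2.resize(w,(400,300))])])
save(im,'comp1')
print('base px',proj('top',[0,0,0]))
for px in([298,241],[389,235],[225,144]): print(px,atz('top',px,5).round(),np.linalg.norm(atz('top',px,5)[:2]).round())
p=ctrl.camera_params('wrist');print(np.round(p['mtx'],1).tolist(),np.round(p['pose'],3).tolist())
for px in([280,215],[280,207]):print(atz('side',px,14))
print(R.from_rotvec(s['tcp_rot']).as_matrix().round(3))
```

```text
{'time_s': 1.3, 'joint_positions': [-1.431, 0.381, 1.297, 0.0, 1.464, -0.215], 'qvel': [-0.002, -0.001, -0.0, 0.0, 0.001, -0.001], 'joint_torque': [0.001, -43.779, -22.473, 0.071, 0.031, -0.0], 'position': [191.078, -515.738, 260.773], 'tcp_rot': [3.092, 0.554, 0.0], 'force': [-0.497, -0.143, -0.432], 'moment': [-0.029, 0.008, -0.003], 'finger_force': 0.0, 'width': 87.89}
base px [[227.0241338  354.14464183]]
[298, 241] [ 442. -290.    5.] 529.0
[389, 235] [ 461. -657.    5.] 803.0
[225, 144] [841.   1.   5.] 841.0
[[320.9, 0.0, 255.3], [0.0, 320.9, 188.1], [0.0, 0.0, 1.0]] [[0.348, 0.901, 0.259, 257.8], [-0.938, 0.334, 0.097, -490.418], [0.0, -0.277, 0.961, 384.863], [0.0, 0.0, 0.0, 1.0]]
[ 563.65082421 -185.94854397   14.        ]
[ 553.86872694 -267.94784008   14.        ]
[[ 0.938  0.347  0.   ]
 [ 0.347 -0.938 -0.   ]
 [ 0.     0.    -1.   ]]
```

View pics/comp1.png

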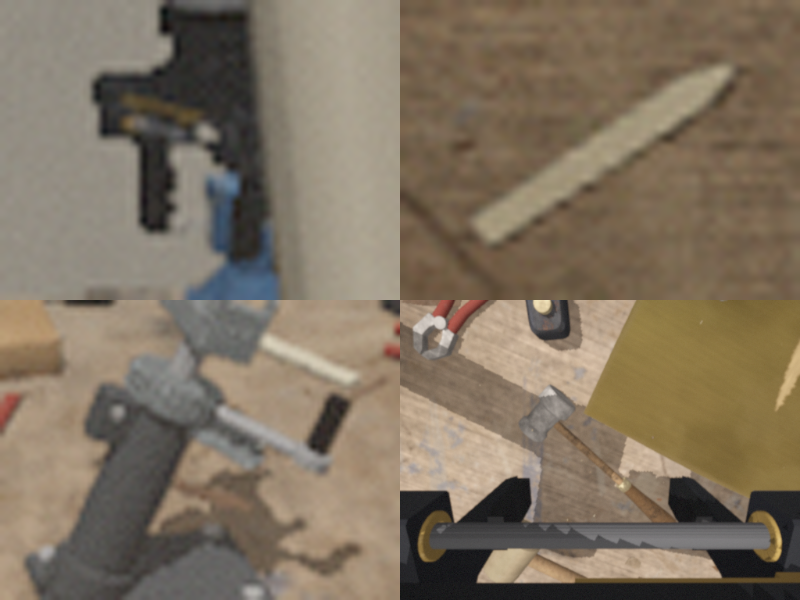

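The composite shows the gripper housing running wide along the closing axis at top left. At top right, the nearest folder is flat cream with one pointed end, as described (529 mm from the base against 803 and 841 mm). At bottom left, the lever points left (open) with the black post on its end.

The tool can't be tilted here, and a vertical gripper body would hit the raised head when it reaches the post. So after the lift I'll hold the folder at its centre, push the post with the folder's end, and then lay the folder. First I move above the rest to look.

Emit:
arm_command([
  [2.7,-2.05,-0.85,0,-1],
  [2.7,-2.05,-0.85,0,-1],
  [2.7,-2.05,-0.85,0,-1],
  [2.7,-2.05,-0.85,0,-1],
  [2.7,-2.05,-0.85,0,-1],
  [2.7,-2.05,-0.85,0,-1],
  [2.7,-2.05,-0.85,0,-1],
  [2.7,-2.05,-0.85,0,-1],
  [2.7,-2.05,-0.85,0,-1],
  [2.7,-2.05,-0.85,0,-1],
])

```text
time_s: 2.28
position: [373.5, -228.1, 346.4]
tcp_rot: [3.092, 0.554, 0.0]
force: [-0.7, 0.0, 0.0]
width: 88.1
finger_force: 0.0
```

Emit:
arm_command([
  [2.7,-2.05,-0.85,0,-1],
  [2.7,-2.05,-0.85,0,-1],
  [2.7,-2.05,-0.85,0,-1],
  [2.7,-2.05,-0.85,0,-1],
  [2.7,-2.05,-0.85,0,-1],
  [2.7,-2.05,-0.85,0,-1],
  [2.7,-2.05,-0.85,0,-1],
  [2.7,-2.05,-0.85,0,-1],
  [0,0,0,0,-1],
  [0,0,0,0,-1],
])

```text
time_s: 3.12
position: [519.1, 0.2, 413.6]
tcp_rot: [3.091, 0.559, -0.0]
force: [-0.6, -0.2, -0.1]
width: 87.9
finger_force: 0.0
```

Run:
```python
from h import *
s=ctrl.read_state();print({k:np.round(s[k],3).tolist() for k in('time_s','position','tcp_rot','force')})
p=ctrl.camera_params('wrist');w=snap('wrist')
np.savez('w1.npz',im=w,mtx=p['mtx'],pose=p['pose'])
print(np.round(p['pose'],3).tolist())
for t in ('work_rest','column','collar_post','head_grip','cradle','collar_axis','lock_mark'):
    print(t,[(np.round(r['location']).tolist(),round(r['p'],2)) for r in ctrl.recognise('wrist',t)][:3])
save(w,'w1',1.5)
```

```text
{'time_s': 3.117, 'position': [519.055, 0.24, 413.587], 'tcp_rot': [3.091, 0.559, -0.0], 'force': [-0.603, -0.226, -0.108]}
[[0.35, 0.9, 0.259, 585.718], [-0.937, 0.336, 0.098, 25.765], [0.001, -0.277, 0.961, 537.72], [0.0, 0.0, 0.0, 1.0]]
work_rest [([208.0, 69.0], 0.88)]
column [([185.0, 86.0], 0.83)]
collar_post [([195.0, 57.0], 0.67)]
head_grip [([188.0, 84.0], 0.81)]
cradle [([187.0, 86.0], 0.95), ([480.0, 118.0], 0.57)]
collar_axis [([191.0, 60.0], 0.58)]
lock_mark [([481.0, 115.0], 0.7), ([205.0, 70.0], 0.6)]
```

View pics/w1.png

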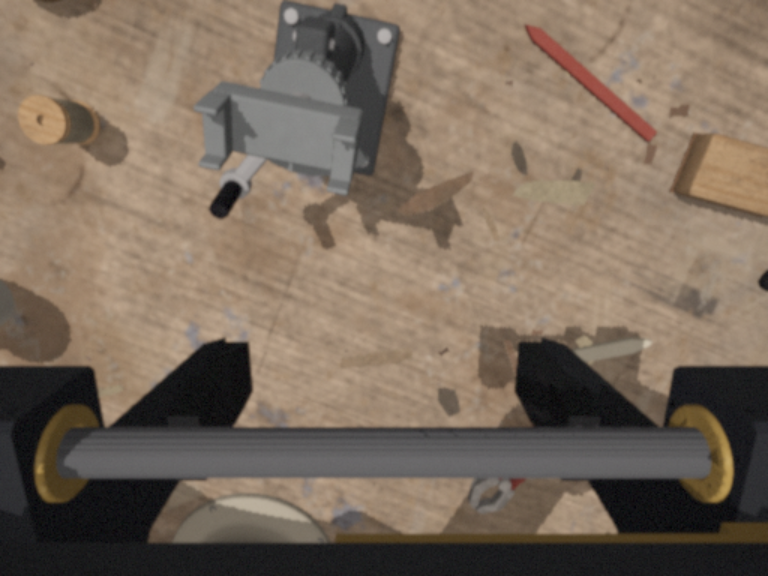

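The picture (1.5x) shows the rest at about (330,100). The cradle runs from (205,130) to (350,160), with the lever and black post at (230,195) on its open, left side. The pencil, block and spool are well clear of it. Next I go over the head and turn for a second view.

Emit:
arm_command([
  [2.3,-1.95,0.3,0,-1],
  [2.3,-1.95,0.3,0,-1],
  [2.3,-1.95,0.3,0,-1],
  [0,0,0,-7.1,-1],
  [0,0,0,-7.1,-1],
  [0,0,0,-7.1,-1],
  [0,0,0,-7.1,-1],
  [0,0,0,-7.1,-1],
  [0,0,0,-7.1,-1],
  [0,0,0,-7.1,-1],
])

```text
time_s: 4.35
position: [562.9, 77.6, 404.7]
tcp_rot: [-2.568, -1.81, 0.0]
force: [0.3, 0.6, -0.1]
width: 87.9
finger_force: 0.0
```

Emit:
arm_command([
  [0,0,0,-7.1,-1],
  [0,0,0,-7.1,-1],
  [0,0,0,-7.1,-1],
  [0,0,0,-7.1,-1],
  [0,0,0,0,-1],
  [0,0,0,0,-1],
  [0,0,0,0,-1],
  [0,0,0,0,-1],
  [0,0,0,0,-1],
  [0,0,0,0,-1],
])

```text
time_s: 5.18
position: [563.0, 77.9, 404.8]
tcp_rot: [2.053, 2.378, -0.0]
force: [0.0, -0.5, -0.3]
width: 88.3
finger_force: 0.0
```

Run:
```python
from h import *
s=ctrl.read_state();print({k:np.round(s[k],3).tolist() for k in('time_s','position','tcp_rot','joint_positions')})
p=ctrl.camera_params('wrist');w=snap('wrist')
np.savez('w2.npz',im=w,mtx=p['mtx'],pose=p['pose'])
for t in ('work_rest','column','collar_post','head_grip','cradle','collar_axis','lock_mark'):
    print(t,[(np.round(r['location']).tolist(),round(r['p'],2)) for r in ctrl.recognise('wrist',t)][:3])
w1=np.load('w1.npz')['im']
a=cv2.resize(w1[0:150,120:280],(400,375),interpolation=cv2.INTER_CUBIC)
hd=[r['location'] for r in ctrl.recognise('wrist','work_rest')][:1][0];print(hd)
c=int(np.clip(hd[0],100,412));r=int(np.clip(hd[1],100,284))
b=cv2.resize(w[r-100:r+100,c-100:c+100],(400,400),interpolation=cv2.INTER_CUBIC)
im=np.zeros((400,800,3),np.uint8);im[:375,:400]=a;im[:,400:]=b
save(im,'comp2');print('crop2 origin',c-100,r-100,'x2; crop1 origin 120,0 x2.5')
```

```text
{'time_s': 5.183, 'position': [562.967, 77.904, 404.779], 'tcp_rot': [2.053, 2.378, -0.0], 'joint_positions': [-0.071, 0.362, 0.921, -0.0, 1.858, -0.217]}
work_rest [([280.0, 138.0], 0.89)]
column [([262.0, 158.0], 0.74)]
collar_post [([291.0, 138.0], 0.71)]
head_grip [([265.0, 156.0], 0.82)]
cradle [([264.0, 159.0], 0.7), ([276.0, 139.0], 0.22)]
collar_axis [([287.0, 139.0], 0.79), ([262.0, 156.0], 0.21)]
lock_mark [([275.0, 137.0], 0.77)]
[280.1, 137.7]
crop2 origin 180 37 x2; crop1 origin 120,0 x2.5
```

View pics/comp2.png

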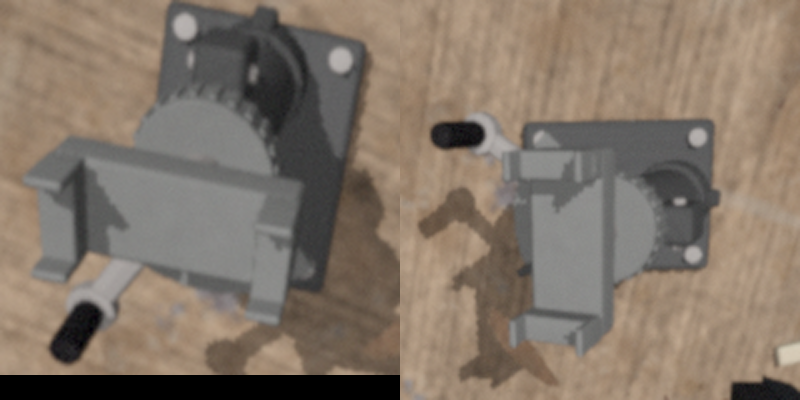

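The left crop shows the cradle's near lips at (35,275) and (275,320), its far lips at (25,180) and (290,236), the knurled collar disc behind it, and the black post top at (68,347). The right crop shows the same parts from the +y side, with the post top at (438,135) and the plate corners at (713,120), (707,268) and (525,122). Now I fit the rest's pose to these.

```bash
cat > fit.py <<'E'
from h import *
from scipy.optimize import least_squares
Z=np.array([-.4226,0,.9063]);XX=np.array([.9063,0,.4226]);Yv=np.array([0,1.,0])
foot=np.array([45,0,12.])
def loc(L,a,y,b): return foot+Z*(L+b)+XX*a+Yv*y
c1=lambda p:(p[0]/2.5+120,p[1]/2.5)
c2=lambda p:((p[0]-400)/2+180,p[1]/2+37)
prm={}
for k in('w1','w2'):
    d=np.load(k+'.npz');prm[k]=dict(mtx=d['mtx'],pose=d['pose'])
O=[]
def add(k,kind,arg,p,w=1): O.append((k,kind,arg,(c1 if k=='w1' else c2)(p),w))
for a,p in [((75,60),(168,2)),((75,-60),(365,42)),((-75,-60),(322,290))]: add('w1','plate',a,p)
for a,p in [((75,60),(713,120)),((75,-60),(707,268)),((-75,60),(525,122))]: add('w2','plate',a,p)
for a,p in [((-20,48),(33,276)),((-20,-48),(278,322)),((-20,-34),(247,316)),((20,48),(25,180)),((20,-48),(290,236)),((20,-34),(252,228))]: add('w1','lip',a,p)
for a,p in [((-20,48),(503,152)),((-20,34),(503,180)),((-20,-34),(511,320)),((-20,-48),(518,347)),((20,-48),(578,350))]: add('w2','lip',a,p)
add('w1','post',19,(66,346));add('w2','post',19,(439,135))
add('w1','post',-21,(92,303));add('w2','post',-21,(482,134))
for p in [(135,140),(190,88),(275,150),(240,98)]: add('w1','rim',0,p)
for p in [(658,225),(638,187),(643,268)]: add('w2','rim',0,p)
def model(q,kind,a):
    X,Y,yaw,Lh,Lp,phi,Lc,r=q
    if kind=='plate': P=np.array([a[0],a[1],14.])
    elif kind=='lip': P=loc(Lh,a[0],a[1],12)
    elif kind=='post': P=loc(Lp,-100*np.cos(phi),-100*np.sin(phi),a)
    else:
        t=np.linspace(0,2*np.pi,181)
        P=loc(Lc,0,0,0)+np.outer(r*np.cos(t),XX)+np.outer(r*np.sin(t),Yv)
    c,s=np.cos(yaw),np.sin(yaw);return np.atleast_2d(P)@np.array([[c,-s,0],[s,c,0],[0,0,1]]).T+[X,Y,0]
def res(q):
    out=[]
    for k,kind,a,p,w in O:
        e=proj('',model(q,kind,a),prm[k])-p
        out+=[w*np.min(np.linalg.norm(e,axis=1))] if kind=='rim' else list(w*e[0])
    return np.array(out)
if __name__=='__main__':
    f=least_squares(res,[610,100,.14,200,150,-.5,140,35],loss='soft_l1')
    q=f.x;print('X,Y,yaw,Lh,Lp,phi,Lc,r',q.round(3),f.cost)
    i=0;r=res(q)
    for k,kind,a,p,w in O:
        n=1 if kind=='rim' else 2;print(k,kind,a,r[i:i+n].round(1));i+=n
    print('notch est',(q[3]-36-q[6]-32)/14)
    print('head',model(q,'lip',(0,0))-0, 'cradle',(model(q,'lip',(0,0))).round(1))
    np.save('q.npy',q)
E
python3 fit.py
```

```text
X,Y,yaw,Lh,Lp,phi,Lc,r [ 6.13152e+02  9.54430e+01  1.67000e-01  2.27604e+02  1.72907e+02
 -5.76000e-01  1.52595e+02  3.31440e+01] 30.226712933727185
w1 plate (75, 60) [-1.2 -2.1]
w1 plate (75, -60) [ 1.  -0.7]
w1 plate (-75, -60) [-0.5  2.3]
w2 plate (75, 60) [ 0.6 -1.3]
w2 plate (75, -60) [-0.   0.6]
w2 plate (-75, 60) [-2.6 -0.2]
w1 lip (-20, 48) [0.3 0.1]
w1 lip (-20, -48) [0.7 0.9]
w1 lip (-20, -34) [-1.   0.6]
w1 lip (20, 48) [ 0.1 -2.2]
w1 lip (20, -48) [ 1.5 -2.9]
w1 lip (20, -34) [ 1.3 -2.8]
w2 lip (-20, 48) [-0.9 -0.5]
w2 lip (-20, 34) [-0.3  0.7]
w2 lip (-20, -34) [-1.5 -0.9]
w2 lip (-20, -48) [-4.5 -1.3]
w2 lip (20, -48) [1.9 2.4]
w1 post 19 [0.2 0.1]
w2 post 19 [ 2.4 -0.2]
w1 post -21 [0.2 0.9]
w2 post -21 [-0.9 -0.8]
w1 rim 0 [0.2]
w1 rim 0 [0.9]
w1 rim 0 [0.4]
w1 rim 0 [1.7]
w2 rim 0 [1.2]
w2 rim 0 [2.3]
w2 rim 0 [0.3]
notch est 0.5005829156085022
head [[557.67448694  86.11146836 229.15278683]] cradle [[557.7  86.1 229.2]]
```

```bash
cat >> h.py <<'E'
def delta(target,yaw_tool=None):
    s=ctrl.read_state();M=R.from_rotvec(s['tcp_rot']).as_matrix()
    if yaw_tool is not None:
        cur=np.arctan2(M[1,0],M[0,0]);dt=-np.degrees((yaw_tool-cur+np.pi)%(2*np.pi)-np.pi)
        c,si=np.cos(yaw_tool),np.sin(yaw_tool);M=np.array([[c,si,0],[si,-c,0],[0,0,-1]])
        print('turn deg about tool z',dt.round(2))
    d=M.T@(np.array(target)-s['position']);print('delta tool cm (after turn)',(d/10).round(2),'from',np.round(s['position'],1));return d
E
python3 - <<'E'
from fit import *
q=np.load('q.npy')
P=lambda L,a,y,b:(model(q,'lip',(a,y)) if 0 else None)
def W(L,a,y,b):
    c,s=np.cos(q[2]),np.sin(q[2]);return np.array([[c,-s,0],[s,c,0],[0,0,1]])@loc(L,a,y,b)+[q[0],q[1],0]
hd=W(q[3]-25,0,0,0);print('head',hd)
delta(hd+[0,0,11],q[2]+np.pi/2)
print('lift axis in tool (x~0): y,z per mm: tool y=rest x?',)
# side-camera check of the notch
for L in (q[3]-7,q[3],q[3]+7):print(proj('side',W(L,0,0,0)).round(1),proj('side',W(L-25,0,0,0)).round(1))
print('post',proj('side',W(q[4],-100*np.cos(q[5]),-100*np.sin(q[5]),0)).round(1))
E
```

```text
head [573.09408736  88.70505147 195.61968683]
turn deg about tool z -1.12
delta tool cm (after turn) [ 0.89  1.18 19.81] from [563.   78.  404.7]
lift axis in tool (x~0): y,z per mm: tool y=rest x?
[[288.9 194. ]] [[285.8 200.8]]
[[289.8 192. ]] [[286.7 198.9]]
[[290.7 190.1]] [[287.6 197. ]]
post [[310.6 220.7]]
```

Emit:
arm_command([
  [0.9,1.2,1.0,-1.1,-1],
  [0,0,2.5,0,-1],
  [0,0,2.5,0,-1],
  [0,0,2.5,0,-1],
  [0,0,2.5,0,-1],
  [0,0,2.5,0,-1],
  [0,0,2.0,0,-1],
  [0,0,1.8,0,-1],
  [0,0,1.5,0,-1],
  [0,0,1.0,0,-1],
])

```text
time_s: 6.47
position: [573.4, 89.3, 204.2]
tcp_rot: [-2.027, -2.398, 0.002]
force: [0.3, -0.2, -0.2]
width: 88.1
finger_force: 0.0
```

Emit:
arm_command([
  [0,0,0,0,1],
  [0,0,0,0,1],
  [0,0,0,0,1],
  [0,0,0,0,1],
  [0,0,0,0,1],
  [0,0,0,0,1],
  [0,0,0,0,1],
  [0,0,0,0,1],
  [0,0,0,0,1],
  [0,0,0,0,1],
])

```text
time_s: 7.3
position: [572.7, 88.5, 207.1]
tcp_rot: [-2.028, -2.397, 0.002]
force: [-5.9, -1.5, 3.6]
width: 43.3
finger_force: 30.0
```

Emit:
arm_command([
  [0,-0.22,-0.47,0,1],
  [0,-0.22,-0.47,0,1],
  [0,-0.22,-0.47,0,1],
  [0,-0.22,-0.47,0,1],
  [0,-0.22,-0.47,0,1],
  [0,-0.22,-0.47,0,1],
  [0,-0.22,-0.47,0,1],
  [0,-0.22,-0.47,0,1],
  [0,-0.22,-0.47,0,1],
  [0,-0.22,-0.47,0,1],
])

```text
time_s: 8.13
position: [551.2, 84.9, 253.9]
tcp_rot: [-2.029, -2.397, 0.001]
force: [-3.4, -1.3, -11.1]
width: 43.0
finger_force: 30.0
```

Emit:
arm_command([
  [0,0,0,0,1],
  [0,0,0,0,1],
  [0,0,0,0,1],
  [0,0,0,0,1],
  [0,0,0,0,1],
  [0,0,0,0,1],
  [0,0,0,0,1],
  [0,0,0,0,1],
  [0,0,0,0,1],
  [0,0,0,0,1],
])

```text
time_s: 8.97
position: [551.2, 84.9, 254.1]
tcp_rot: [-2.029, -2.398, 0.002]
force: [-5.9, -2.0, -7.0]
width: 42.9
finger_force: 30.0
```

Run:
```python
from h import *
s=ctrl.read_state();print({k:np.round(s[k],2).tolist() for k in('time_s','position','tcp_rot','force','width')})
w=snap('side');np.save('side1.npy',w);n=snap('wrist')
a=cv2.resize(w[165:240,245:345],(600,450),interpolation=cv2.INTER_CUBIC)
save(a,'s1')
```

```text
{'time_s': 8.97, 'position': [551.16, 84.88, 254.07], 'tcp_rot': [-2.03, -2.4, 0.0], 'force': [-5.94, -2.04, -6.98], 'width': 42.9}
```

View pics/s1.png

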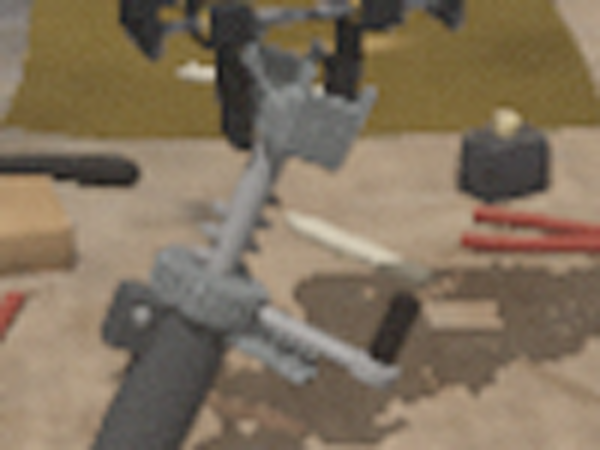

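The side crop shows the head raised, with the ratchet column bare between the collar at (215,270) and the head at (270,150). Front teeth show along its right edge at about (250-270,200-245). I'll release, back off, and count the teeth.

Emit:
arm_command([
  [0,0,0,0,-1],
  [0,0,0,0,-1],
  [0,0,0,0,-1],
  [0,0,0,0,-1],
  [0,0,0,0,-1],
  [0,0,0,0,-1],
  [0,0,-2,0,-1],
  [0,0,-3,0,-1],
  [0,0,-4,0,-1],
  [0,0,-4,0,-1],
])

```text
time_s: 9.9
position: [551.4, 85.0, 385.2]
tcp_rot: [-2.029, -2.398, 0.001]
force: [1.5, -0.3, -0.2]
width: 88.4
finger_force: 0.0
```

```bash
cat > n.py <<'E'
from fit import *
q=np.load('q.npy')
def W(L,a,y,b):
    c,s=np.cos(q[2]),np.sin(q[2]);return np.array([[c,-s,0],[s,c,0],[0,0,1]])@loc(L,a,y,b)+[q[0],q[1],0]
E
python3 - <<'E'
from n import *
s=ctrl.read_state();print({k:np.round(s[k],2).tolist() for k in('time_s','position','force','width')})
w=np.mean([snap('side').astype(float) for _ in range(6)],0).clip(0,255).astype(np.uint8)
p=ctrl.camera_params('wrist');wr=snap('wrist');np.savez('w3.npz',im=wr,mtx=p['mtx'],pose=p['pose'])
a=cv2.resize(w[178:228,258:308],(400,400),interpolation=cv2.INTER_CUBIC)
b=cv2.resize(wr[60:260,160:360],(400,400),interpolation=cv2.INTER_CUBIC)
save(np.hstack([a,b]),'s2')
T=lambda P:((proj('side',P)-[258,178])*8).round(0).tolist()
for dL in (0,42,56):print('head corners dL',dL,T(W(q[3]-36+dL,-20,48,0)),T(W(q[3]-36+dL,20,48,0)),T(W(q[3]+dL,-20,48,12)))
for L in (146,153,160):print('Lc',L,'left,right,front rim',T(W(L,33,0,0)),T(W(L,-33,0,0)),T(W(L,0,33,0)),T(W(L,0,0,0)))
print('wrist crop',[((proj('',W(q[3]+dL,-20,48,12),p)-[160,60])*2).round(0).tolist() for dL in (28,42,56)],[((proj('',W(q[3]+dL,-20,-48,12),p)-[160,60])*2).round(0).tolist() for dL in (28,42,56)])
E
```

```text
{'time_s': 9.9, 'position': [551.4, 85.04, 385.22], 'force': [1.49, -0.25, -0.15], 'width': 88.41}
head corners dL 0 [[298.0, 250.0]] [[211.0, 221.0]] [[348.0, 142.0]]
head corners dL 42 [[342.0, 156.0]] [[254.0, 126.0]] [[392.0, 46.0]]
head corners dL 56 [[356.0, 124.0]] [[268.0, 93.0]] [[407.0, 14.0]]
Lc 146 left,right,front rim [[104.0, 266.0]] [[244.0, 311.0]] [[197.0, 321.0]] [[174.0, 289.0]]
Lc 153 left,right,front rim [[110.0, 251.0]] [[250.0, 296.0]] [[204.0, 306.0]] [[181.0, 274.0]]
Lc 160 left,right,front rim [[117.0, 236.0]] [[257.0, 281.0]] [[211.0, 291.0]] [[188.0, 259.0]]
wrist crop [[[132.0, 133.0]], [[113.0, 136.0]], [[93.0, 139.0]]] [[[137.0, 353.0]], [[121.0, 366.0]], [[103.0, 380.0]]]
```

View pics/s2.png

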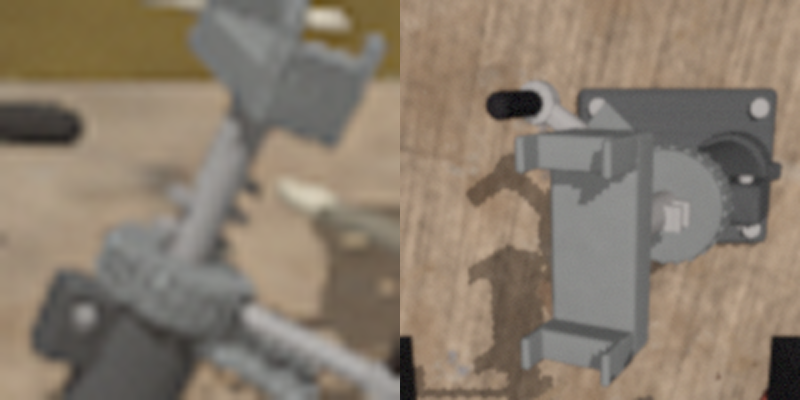

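The left crop shows the head about 42 mm higher than at the start. I count two or three front teeth at (225-250,185-240), which is ambiguous between notch 3 and notch 4. I'll look from the far side, where the gap between collar and head shows at a steep angle.

Emit:
arm_command([
  [0,3.5,0,7.1,-1],
  [0,3.5,0,0,-1],
  [0,0,0,7.1,-1],
  [0,0,0,7.1,-1],
  [0,0,0,7.1,-1],
  [0,0,0,7.1,-1],
  [0,0,0,7.1,-1],
  [0,0,0,7.1,-1],
  [0,0,0,7.1,-1],
  [0,0,0,7.1,-1],
])

```text
time_s: 11.08
position: [621.3, 92.2, 382.2]
tcp_rot: [-2.993, -0.952, 0.004]
force: [0.2, -0.1, 0.4]
width: 88.5
finger_force: 0.0
```

Emit:
arm_command([
  [0,0,0,7.1,-1],
  [0,0,0,7.1,-1],
  [0,0,0,6.0,-1],
  [0,0,0,5.9,-1],
  [0,0,0,0,-1],
  [0,0,0,0,-1],
  [0,0,0,0,-1],
  [0,0,0,0,-1],
  [0,0,0,0,-1],
  [0,0,0,0,-1],
])

```text
time_s: 11.92
position: [621.3, 92.3, 383.7]
tcp_rot: [-3.131, -0.262, 0.0]
force: [0.1, 0.3, 0.2]
width: 88.1
finger_force: 0.0
```

Run:
```python
from n import *
s=ctrl.read_state();print({k:np.round(s[k],2).tolist() for k in('time_s','position','tcp_rot')})
p=ctrl.camera_params('wrist');wr=snap('wrist');np.savez('w4.npz',im=wr,mtx=p['mtx'],pose=p['pose'])
cc=proj('',W(q[6],0,0,0),p)[0];print('collar px',cc,'head und ',proj('',W(q[3]-36+42,0,0,0),p),proj('',W(q[3]-36+56,0,0,0),p))
r0=int(max(cc[1]-60,0));c0=int(cc[0]-85)
a=cv2.resize(wr[r0:r0+140,c0:c0+170],(680,560),interpolation=cv2.INTER_CUBIC)
save(a,'s3');print('origin',c0,r0,'x4')
T=lambda P:((proj('',P,p)-[c0,r0])*4).round(0).tolist()
for L in (146,152,158):print('Lc',L,[T(W(L,33*np.cos(t),33*np.sin(t),0))[0] for t in (0,1.57,-1.57)],T(W(L,0,0,0)))
for dL in (42,50):print(dL,'far bottom corners',T(W(q[3]-36+dL,20,48,0)),T(W(q[3]-36+dL,20,-48,0)),'far top',T(W(q[3]-14+dL,20,34,0)),T(W(q[3]-14+dL,20,-34,0)))
```

```text
{'time_s': 11.92, 'position': [621.31, 92.28, 383.68], 'tcp_rot': [-3.13, -0.26, 0.0]}
collar px [251.74563374 184.1431071 ] head und  [[251.0516258  238.52201785]] [[250.90296652 250.17019854]]
origin 166 124 x4
Lc 146 [[342.0, 134.0], [230.0, 226.0], [456.0, 226.0]] [[343.0, 226.0]]
Lc 152 [[342.0, 147.0], [229.0, 239.0], [457.0, 239.0]] [[343.0, 239.0]]
Lc 158 [[342.0, 160.0], [227.0, 253.0], [458.0, 253.0]] [[343.0, 253.0]]
42 far bottom corners [[132.0, 402.0]] [[547.0, 402.0]] far top [[183.0, 477.0]] [[494.0, 477.0]]
50 far bottom corners [[127.0, 428.0]] [[551.0, 428.0]] far top [[179.0, 506.0]] [[497.0, 506.0]]
```

View pics/s3.png

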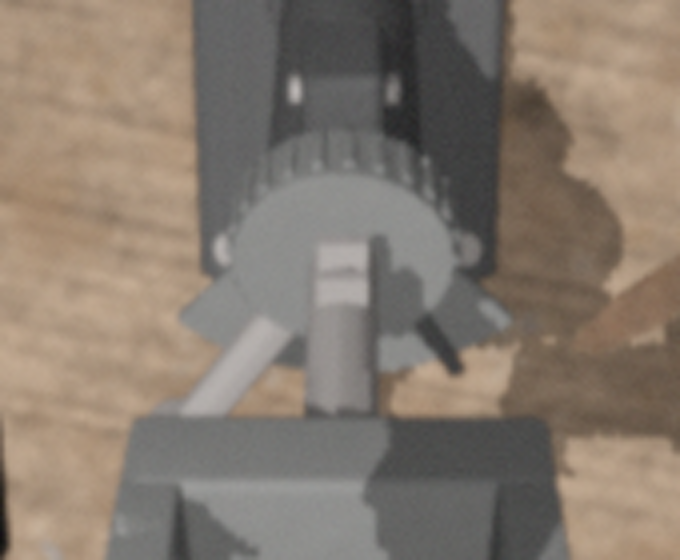

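The view from the far side is clear. The collar's top disc is centred near (343,261), and the head's far top edge is at y = 480, so the collar top lies about 162 mm up the axis. The gap is about 73 mm, so the column is in notch 3 and started at notch 0. It needs one more notch: lift 24 mm to about 66 mm and let go.

Run:
```python
from n import *
hd=W(q[3]-25+42,0,0,0);print(hd);delta(hd+[0,0,11],q[2]+np.pi/2)
delta(hd+[0,0,11])
```

```text
[555.59075716  85.76098416 233.68428683]
turn deg about tool z -89.98
delta tool cm (after turn) [ 0.45 -6.59 13.9 ] from [621.3  92.2 383.7]
delta tool cm (after turn) [-6.59 -0.45 13.9 ] from [621.3  92.2 383.7]
```

Emit:
arm_command([
  [-3.3,-0.22,0,0,-1],
  [-3.3,-0.22,0,-6.9,-1],
  [0,0,0,-7.1,-1],
  [0,0,0,-7.1,-1],
  [0,0,0,-7.1,-1],
  [0,0,0,-7.1,-1],
  [0,0,0,-7.1,-1],
  [0,0,0,-7.1,-1],
  [0,0,0,-7.1,-1],
  [0,0,0,-7.1,-1],
])

```text
time_s: 12.8
position: [555.5, 85.7, 383.9]
tcp_rot: [2.515, 1.882, 0.0]
force: [-0.4, 0.4, -0.4]
width: 88.1
finger_force: 0.0
```

Emit:
arm_command([
  [0,0,1.0,-7.1,-1],
  [0,0,1.5,-7.1,-1],
  [0,0,2.0,-6.0,-1],
  [0,0,2.0,-6.1,-1],
  [0,0,2.0,0,-1],
  [0,0,2.0,0,-1],
  [0,0,1.7,0,-1],
  [0,0,1.0,0,-1],
  [0,0,0.5,0,-1],
  [0,0,0,0,-1],
])

```text
time_s: 13.63
position: [555.3, 85.7, 246.0]
tcp_rot: [-2.028, -2.397, 0.002]
force: [0.0, 0.0, 0.1]
width: 87.9
finger_force: 0.0
```

Emit:
arm_command([
  [0,0,0,0,1],
  [0,0,0,0,1],
  [0,0,0,0,1],
  [0,0,0,0,1],
  [0,0,0,0,1],
  [0,0,0,0,1],
  [0,0,0,0,1],
  [0,0,0,0,1],
  [0,0,0,0,1],
  [0,0,0,0,1],
])

```text
time_s: 14.47
position: [555.4, 85.6, 246.8]
tcp_rot: [-2.029, -2.398, 0.0]
force: [-0.8, -0.7, 0.3]
width: 43.5
finger_force: 30.0
```

Emit:
arm_command([
  [0,-0.13,-0.27,0,1],
  [0,-0.13,-0.27,0,1],
  [0,-0.13,-0.27,0,1],
  [0,-0.13,-0.27,0,1],
  [0,-0.13,-0.27,0,1],
  [0,-0.13,-0.27,0,1],
  [0,-0.13,-0.27,0,1],
  [0,-0.13,-0.27,0,1],
  [0,0,0,0,1],
  [0,0,0,0,1],
])

```text
time_s: 15.3
position: [545.2, 83.9, 268.8]
tcp_rot: [2.029, 2.398, 0.001]
force: [3.5, 0.6, -2.6]
width: 43.3
finger_force: 30.0
```

Emit:
arm_command([
  [0,0,0,0,1],
  [0,0,0,0,-1],
  [0,0,0,0,-1],
  [0,0,0,0,-1],
  [0,0,0,0,-1],
  [0,0,0,0,-1],
  [0,0,0,0,-1],
  [0,0,-2,0,-1],
  [0,0,-4,0,-1],
  [0,0,-4,0,-1],
])

```text
time_s: 16.13
position: [544.6, 83.9, 368.9]
tcp_rot: [-2.028, -2.396, 0.003]
force: [1.1, -0.7, 0.7]
width: 88.0
finger_force: 0.0
```

Emit:
arm_command([
  [0,3.5,0,7.1,-1],
  [0,0,0,7.1,-1],
  [0,0,0,7.1,-1],
  [0,0,0,7.1,-1],
  [0,0,0,7.1,-1],
  [0,0,0,7.1,-1],
  [0,0,0,7.1,-1],
  [0,0,0,7.1,-1],
  [0,0,0,7.1,-1],
  [0,0,0,7.1,-1],
])

```text
time_s: 16.97
position: [579.7, 89.7, 368.4]
tcp_rot: [-3.047, -0.765, 0.0]
force: [0.3, -0.4, 0.6]
width: 88.1
finger_force: 0.0
```

Emit:
arm_command([
  [3.5,0,0,7.1,-1],
  [0,0,0,6.0,-1],
  [0,0,0,5.9,-1],
  [0,0,0,0,-1],
  [0,0,0,0,-1],
  [0,0,0,0,-1],
  [0,0,0,0,-1],
  [0,0,0,0,-1],
  [0,0,0,0,-1],
  [0,0,0,0,-1],
])

```text
time_s: 17.8
position: [610.4, 106.4, 368.4]
tcp_rot: [-3.131, -0.262, -0.0]
force: [0.2, 0.5, 0.3]
width: 87.9
finger_force: 0.0
```

Run:
```python
from n import *
s=ctrl.read_state();print({k:np.round(s[k],2).tolist() for k in('time_s','position','tcp_rot')})
p=ctrl.camera_params('wrist');wr=snap('wrist');np.savez('w5.npz',im=wr,mtx=p['mtx'],pose=p['pose'])
top=snap('top')
cc=proj('',W(162,0,0,0),p)[0];r0=int(max(cc[1]-60,0));c0=int(cc[0]-85)
a=cv2.resize(wr[r0:r0+150,c0:c0+150],(400,400),interpolation=cv2.INTER_CUBIC)
b=cv2.resize(top[216:266,273:323],(400,400),interpolation=cv2.INTER_CUBIC)
save(np.hstack([a,b]),'s4');print('origin',c0,r0,'x2.667; top origin 273,216 x8')
T=lambda P:((proj('',P,p)-[c0,r0])*400/150).round(0).tolist()
print('disc centre',T(W(162,0,0,0)))
for dL in (42,56,70):print(dL,'far bottom',T(W(q[3]-36+dL,20,48,0)),'far top',T(W(q[3]-14+dL,20,34,0)),T(W(q[3]-14+dL,20,-34,0)))
m=ctrl.outline_of('top','bone_folder')
for r in m[:4]:
    ys,xs=np.nonzero(r['mask']);(c,sz,an)=cv2.minAreaRect(np.c_[xs,ys].astype(np.float32));print(round(r['p'],2),np.round(r['location'],1),np.round(c,1),np.round(sz,1),round(an,1),len(xs))
```

```text
{'time_s': 17.8, 'position': [610.45, 106.41, 368.45], 'tcp_rot': [-3.13, -0.26, -0.0]}
origin 181 126 x2.667; top origin 273,216 x8
disc centre [[227.0, 160.0]]
42 far bottom [[87.0, 257.0]] far top [[126.0, 310.0]] [[347.0, 310.0]]
56 far bottom [[83.0, 290.0]] far top [[123.0, 347.0]] [[353.0, 347.0]]
70 far bottom [[78.0, 325.0]] far top [[119.0, 387.0]] [[360.0, 387.0]]
0.68 [389.4 233.5] [388.4 233.4] [ 5. 33.] 32.5 139
0.62 [223.3 145.7] [223.4 144.2] [34.9  5.8] 68.2 188
0.47 [299.  239.2] [298.  240.5] [ 6.4 33.8] 56.3 169
```

View pics/s4.png

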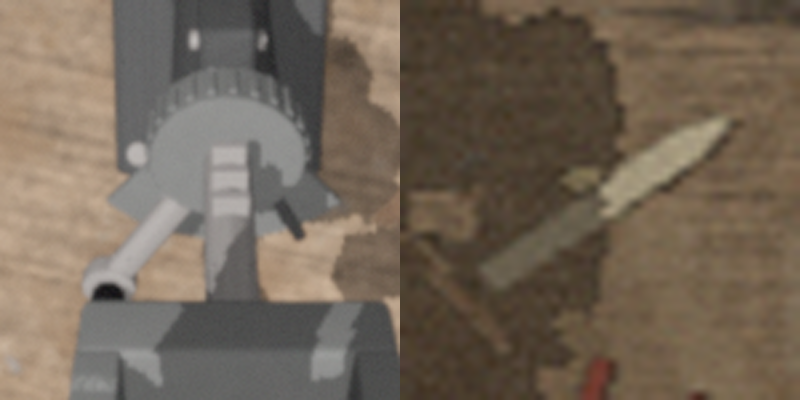

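The left crop shows the head's far top edge at y = 350, predicted 347 for notch 4, and one more column step is exposed: the column is in the fourth notch. The right crop shows the chosen folder, half in the arm's shadow, from (488,275) to its tip at (735,120). I go over it now.

Emit:
arm_command([
  [-1.95,3.1,0,0,-1],
  [-1.95,3.1,0,0,-1],
  [-1.95,3.1,0,0,-1],
  [-1.95,3.1,1.8,0,-1],
  [-1.95,3.1,1.8,0,-1],
  [-1.95,3.1,1.8,0,-1],
  [-1.95,3.1,1.8,0,-1],
  [-1.95,3.1,1.8,0,-1],
  [-1.95,3.1,1.8,0,-1],
  [-1.95,3.1,1.8,0,-1],
])

```text
time_s: 18.78
position: [468.5, -233.0, 241.8]
tcp_rot: [3.13, 0.261, 0.001]
force: [1.0, -1.1, -0.6]
width: 88.3
finger_force: 0.0
```

Emit:
arm_command([
  [-1.95,3.1,1.8,0,-1],
  [-1.75,2.7,1.8,0,-1],
  [0,0,0,-7.0,-1],
  [0,0,0,-7.0,-1],
  [0,0,0,-7.0,-1],
  [0,0,0,-7.0,-1],
  [0,0,0,-7.0,-1],
  [0,0,0,-7.0,-1],
  [0,0,0,-7.0,-1],
  [0,0,0,-7.0,-1],
])

```text
time_s: 19.62
position: [442.7, -294.9, 206.5]
tcp_rot: [2.636, 1.708, 0.0]
force: [-0.0, 0.4, 0.3]
width: 88.3
finger_force: 0.0
```

Emit:
arm_command([
  [0,0,0,-7.0,-1],
  [0,0,0,-7.0,-1],
  [0,0,0,-7.0,-1],
  [0,0,0,-7.0,-1],
  [0,0,0,-7.0,-1],
  [0,0,0,-7.0,-1],
  [0,0,0,-7.0,-1],
  [0,0,0,-7.0,-1],
  [0,0,0,0,-1],
  [0,0,0,0,-1],
])

```text
time_s: 20.45
position: [442.7, -294.9, 206.4]
tcp_rot: [1.539, 2.739, -0.0]
force: [-0.5, -0.2, -0.9]
width: 87.9
finger_force: 0.0
```

Run:
```python
from n import *
s=ctrl.read_state();print({k:np.round(s[k],2).tolist() for k in('time_s','position','tcp_rot')})
p=ctrl.camera_params('wrist');wr=snap('wrist');np.savez('w6.npz',im=wr,mtx=p['mtx'],pose=p['pose'])
print([proj('',atz('top',px,5),p).round(0).tolist() for px in ([284,250.4],[314.9,231])])
for r in ctrl.outline_of('wrist','bone_folder')[:4]:
    ys,xs=np.nonzero(r['mask']);P=np.c_[xs,ys].astype(np.float32)
    print(round(r['p'],2),np.round(r['location'],1),len(xs),xs.min(),xs.max(),ys.min(),ys.max())
    if r['p']>.3:
        G=np.array([atz('',c,9,p)[:2] for c in P]);c,sz,an=cv2.minAreaRect(G.astype(np.float32))
        b=cv2.boxPoints((c,sz,an));u=b[1]-b[0];v=b[2]-b[1];l=u if np.linalg.norm(u)>np.linalg.norm(v) else v
        print(np.round(c,1),np.round(sz,1),'centroid',G.mean(0).round(1),'dir',np.degrees(np.arctan2(l[1],l[0])).round(1))
# colour check: cream mask
```

```text
{'time_s': 20.45, 'position': [442.66, -294.89, 206.41], 'tcp_rot': [1.54, 2.74, -0.0]}
[[[256.0, 95.0]], [[255.0, 234.0]]]
0.85 [258.3 157.8] 2597 249 270 92 232
[ 445.8 -290.4] [ 20.4 145.7] centroid [ 442.4 -285.1] dir -57.7
```

Run:
```python
from n import *
delta([444,-287.5,24],np.radians(122.3))
```

```text
turn deg about tool z -0.96
delta tool cm (after turn) [ 0.55  0.51 18.24] from [ 442.6 -294.9  206.4]
```

Emit:
arm_command([
  [0.55,0.5,1.0,-1.0,-1],
  [0,0,2.5,0,-1],
  [0,0,3.0,0,-1],
  [0,0,3.0,0,-0.2],
  [0,0,2.8,0,-0.2],
  [0,0,2.5,0,-0.2],
  [0,0,1.7,0,-0.2],
  [0,0,1.0,0,-0.2],
  [0,0,0.5,0,-0.2],
  [0,0,0.2,0,-0.2],
])

```text
time_s: 21.38
position: [444.1, -287.7, 24.2]
tcp_rot: [-1.512, -2.754, -0.0]
force: [-0.8, -0.1, -0.2]
width: 52.9
finger_force: 0.0
```

Emit:
arm_command([
  [0,0,0,0,-0.2],
  [0,0,0,0,1],
  [0,0,0,0,1],
  [0,0,0,0,1],
  [0,0,0,0,1],
  [0,0,0,0,1],
  [0,0,0,0,1],
  [0,0,0,0,1],
  [0,0,0,0,1],
  [0,0,0,0,1],
])

```text
time_s: 22.22
position: [444.1, -287.6, 24.6]
tcp_rot: [1.51, 2.754, -0.0]
force: [-0.8, 0.6, 4.0]
width: 18.5
finger_force: 30.0
```

Run:
```python
from n import *
yaw=q[2]+np.pi
def post(phi): return W(q[4],-100*np.cos(phi),-100*np.sin(phi),0)
c,s=np.cos(q[2]),np.sin(q[2]);ex=np.array([c,s,0]);ey=np.array([-s,c,0])
zf=post(.3)[2]+6
def at(phi,dy): 
    p=post(phi); h=zf-p[2]; p=p+Z_w*h/.9063
    return p
Z_w=-.4226*ex+.9063*np.array([0,0,1])
e=at(.5,0)-45*ex+18*ey; e[2]=zf+20
y0=(at(-.576,0)-e)@ey
print('posts',post(-.576).round(1),post(.5).round(1),'zf',zf)
st=e+ey*(y0+18+15)
print('end TCP',e.round(1),'start TCP',st.round(1),'sweep mm',(st-e)@ey)
for n,t in (('start high',st+[0,0,60]),('start',st),('end',e)): print(n);delta(t,yaw)
print('no turn: to start high');delta(st+[0,0,60])
print('folder end gap to head near face ok; spool', atz('top',[138,232],30).round())
```

```text
posts [501.5 131.9 133.3] [515.   30.3 131.6] zf 134.33330440993157
end TCP [466.4  40.4 154.3] start TCP [446.9 156.2 154.3] sweep mm 117.4099249533028
start high
turn deg about tool z -67.02
delta tool cm (after turn) [ -7.64  43.72 -18.98] from [ 444.1 -287.6   24.6]
start
turn deg about tool z -67.02
delta tool cm (after turn) [ -7.64  43.72 -12.98] from [ 444.1 -287.6   24.6]
end
turn deg about tool z -67.02
delta tool cm (after turn) [ -7.64  31.98 -12.98] from [ 444.1 -287.6   24.6]
no turn: to start high
delta tool cm (after turn) [ 37.26  24.1  -18.99] from [ 444.1 -287.6   24.6]
folder end gap to head near face ok; spool [488. 347.  30.]
```

Emit:
arm_command([
  [0,0,-2.5,0,1],
  [0,0,-1.85,-7.1,1],
  [0,0,-1.85,-7.1,1],
  [0,0,-1.85,-7.1,1],
  [0,0,-1.85,-7.1,1],
  [0,0,-1.85,-7.1,1],
  [0,0,-1.85,-7.1,1],
  [0,0,-1.85,-7.1,1],
  [0,0,-1.85,-7.1,1],
  [0,0,-1.85,-7.1,1],
])

```text
time_s: 23.05
position: [443.8, -287.4, 216.5]
tcp_rot: [0.186, -3.136, -0.001]
force: [0.8, -0.6, 0.6]
width: 18.4
finger_force: 30.0
```

Emit:
arm_command([
  [0,2,0,-3.1,1],
  [0,3.9,0,0,1],
  [0,3.9,0,0,1],
  [0,3.9,0,0,1],
  [0,3.9,0,0,1],
  [0,3.9,0,0,1],
  [0,3.9,0,0,1],
  [0,3.9,0,0,1],
  [0,3.9,0,0,1],
  [0,3.9,0,0,1],
])

```text
time_s: 23.88
position: [382.8, 80.1, 215.8]
tcp_rot: [-0.26, 3.131, -0.0]
force: [0.7, -0.1, -0.7]
width: 18.5
finger_force: 30.0
```

Emit:
arm_command([
  [0,3.9,0,0,1],
  [0,2.7,0,0,1],
  [-1.9,0,0,0,1],
  [-1.9,0,0,0,1],
  [-1.9,0,0,0,1],
  [-1.9,0,0,0,1],
  [0,0,0,0,1],
  [0,0,0,0,1],
  [0,0,0,0,1],
  [0,0,0,0,1],
])

```text
time_s: 24.72
position: [446.8, 156.0, 215.8]
tcp_rot: [0.261, -3.13, -0.0]
force: [0.4, 0.5, -0.3]
width: 18.0
finger_force: 30.0
```

Run:
```python
from n import *
yaw=q[2]+np.pi
delta([446.9,156.2,154.3],yaw)
p=ctrl.camera_params('wrist');wr=snap('wrist');np.savez('w7.npz',im=wr,mtx=p['mtx'],pose=p['pose'])
s=ctrl.read_state();print(s['time_s'],s['width'],s['finger_force'])
zf=s['position'][2]-20
for t in ('bone_folder','collar_post'):
  for r in ctrl.outline_of('wrist',t)[:3]:
    ys,xs=np.nonzero(r['mask'])
    print(t,round(r['p'],2),np.round(r['location'],1),len(xs),xs.min(),xs.max(),ys.min(),ys.max())
    if t=='bone_folder' and r['p']>.3:
        G=np.array([atz('',c,zf+4,p)[:2] for c in np.c_[xs,ys]]);c,sz,an=cv2.minAreaRect(G.astype(np.float32));print(np.round(c,1),np.round(sz,1),an)
print('expected post px',proj('',W(q[4],-100*np.cos(q[5]),-100*np.sin(q[5]),0),p), proj('',s['position']-np.array([0,0,20]),p))
```

```text
turn deg about tool z -0.02
delta tool cm (after turn) [-0.02  0.02  6.15] from [446.8 156.  215.8]
24.7667 18.296914235110265 29.998845532536507
bone_folder 0.87 [255.  207.2] 8754 235 276 98 356
[443.  155.6] [132.6  19.4] 9.965603828430176
expected post px [[209.23277623 270.01884182]] [[254.23297215 246.09373956]]
```

Emit:
arm_command([
  [0,0,1.5,0,1],
  [0,0,2.0,0,1],
  [0,0,2.0,0,1],
  [0,0,0.65,0,1],
  [0,-0.7,0,0,1],
  [0,-0.7,0,0,1],
  [0,-0.7,0,0,1],
  [0,-0.7,0,0,1],
  [0,-0.7,0,0,1],
  [0,-0.7,0,0,1],
])

```text
time_s: 25.7
position: [454.9, 113.9, 154.8]
tcp_rot: [-0.26, 3.13, -0.0]
force: [-1.8, 1.1, -0.1]
width: 18.0
finger_force: 30.0
```

Emit:
arm_command([
  [0,-0.7,0,0,1],
  [0,-0.7,0,0,1],
  [0,-0.7,0,0,1],
  [0,-0.7,0,0,1],
  [0,-0.7,0,0,1],
  [0,-0.7,0,0,1],
  [0,-0.7,0,0,1],
  [0,-0.7,0,0,1],
  [0,-0.7,0,0,1],
  [0,0,0,0,1],
])

```text
time_s: 26.53
position: [465.4, 51.4, 154.4]
tcp_rot: [-0.259, 3.131, -0.001]
force: [1.3, -0.3, -0.3]
width: 18.3
finger_force: 30.0
```

```bash
cat > look.py <<'E'
from n import *
s=ctrl.read_state();print({k:np.round(s[k],2).tolist() for k in('time_s','position','force','moment','width')})
from scipy.optimize import minimize_scalar
for cam in('wrist','side','top'):
    p=ctrl.camera_params(cam);snap(cam)
    for r in ctrl.outline_of(cam,'collar_post')[:2]:
        ys,xs=np.nonzero(r['mask']);print(cam,round(r['p'],2),np.round(r['location'],1),len(xs),xs.min(),xs.max(),ys.min(),ys.max())
    for r in ctrl.recognise(cam,'collar_post')[:2]: print(' rec',round(r['p'],2),np.round(r['location'],1))
    print('  model -.5..+.6',[(f,proj(cam,W(q[4],-100*np.cos(f),-100*np.sin(f),5),p)[0].round(0).tolist()) for f in (-.5,.1,.3,.5,.7)])
E
python3 look.py
```

```text
{'time_s': 26.53, 'position': [465.44, 51.36, 154.38], 'force': [1.3, -0.3, -0.27], 'moment': [0.03, -0.15, 0.03], 'width': 18.34}
wrist 0.7 [228.2 334.4] 724 209 241 319 355
wrist 0.46 [278.1 334.1] 1876 209 305 320 355
 rec 0.88 [230.8 335.4]
  model -.5..+.6 [(-0.5, [382.0, 322.0]), (0.1, [271.0, 299.0]), (0.3, [234.0, 307.0]), (0.5, [199.0, 322.0]), (0.7, [167.0, 345.0])]
side 0.55 [283.2 213.2] 235 271 307 204 219
side 0.4 [291.7 186.5] 427 279 306 170 209
 rec 0.68 [284.4 212.1]
  model -.5..+.6 [(-0.5, [312.0, 219.0]), (0.1, [308.0, 213.0]), (0.3, [305.0, 210.0]), (0.5, [302.0, 208.0]), (0.7, [297.0, 205.0])]
top 0.82 [199.7 205.1] 213 188 215 196 229
 rec 0.8 [199.9 204.6]
  model -.5..+.6 [(-0.5, [189.0, 230.0]), (0.1, [205.0, 230.0]), (0.3, [210.0, 228.0]), (0.5, [214.0, 226.0]), (0.7, [218.0, 222.0])]
```

Emit:
arm_command([
  [0,-0.6,0,0,1],
  [0,-0.6,0,0,1],
  [0,0,0,0,1],
  [0,0,0,0,1],
  [0,0.7,0,0,1],
  [0,1.3,0,0,1],
  [2,0,0,0,1],
  [3,0,-1,0,1],
  [3,0,-1,0,1],
  [0,0,0,0,1],
])

```text
time_s: 27.82
position: [380.8, 47.8, 175.1]
tcp_rot: [0.261, -3.129, -0.0]
force: [-0.3, -0.8, -1.4]
width: 18.2
finger_force: 30.0
```

```bash
cat > ph.py <<'E'
from n import *
# fit phi by dark-post pixels: black cylinder projected vs. dark mask, in top & wrist pictures
def score(cam,img,p):
    g=img.max(2).astype(float);best=[]
    for f in np.arange(-.7,.85,.01):
        A=[proj(cam,W(q[4],-100*np.cos(f),-100*np.sin(f),b),p)[0] for b in (-20,18)]
        m=np.zeros(g.shape,np.uint8);sc=np.linalg.norm(A[0]-A[1])
        w=max(1,int(16*p['mtx'][0][0]/np.linalg.norm(np.array(p['pose'])[:3,3]-W(q[4],-100,0,0))*.8))
        cv2.line(m,tuple(np.round(A[0]).astype(int).tolist()),tuple(np.round(A[1]).astype(int).tolist()),255,w)
        if m.sum(): best.append((g[m>0].mean(),round(f,2),(m>0).sum()))
    return sorted(best)[:5]
for cam in('top','wrist','side'):
    p=ctrl.camera_params(cam);im=snap(cam);np.savez('l_'+cam+'.npz',im=im,mtx=p['mtx'],pose=p['pose']);print(cam,[(round(a,1),f,n) for a,f,n in score(cam,im,p)])
s=ctrl.read_state();print(s['time_s'],np.round(s['position'],1),np.round(s['force'],1),s['width'])
E
python3 ph.py; python3 look.py | grep -v rec
```

```text
top [(np.float64(45.7), np.float64(0.5), np.int64(32)), (np.float64(47.1), np.float64(0.48), np.int64(33)), (np.float64(47.1), np.float64(0.49), np.int64(33)), (np.float64(50.3), np.float64(0.47), np.int64(38)), (np.float64(51.6), np.float64(0.51), np.int64(38))]
wrist [(np.float64(29.0), np.float64(-0.53), np.int64(1)), (np.float64(30.5), np.float64(-0.52), np.int64(8)), (np.float64(31.2), np.float64(-0.44), np.int64(76)), (np.float64(31.2), np.float64(-0.42), np.int64(110)), (np.float64(31.3), np.float64(-0.43), np.int64(92))]
side [(np.float64(72.5), np.float64(0.54), np.int64(64)), (np.float64(72.5), np.float64(0.55), np.int64(64)), (np.float64(78.5), np.float64(0.56), np.int64(69)), (np.float64(79.0), np.float64(0.52), np.int64(70)), (np.float64(79.0), np.float64(0.53), np.int64(70))]
27.9667 [385.3  47.4 174.6] [ 0.2 -0.3 -1. ] 18.310706070617204
{'time_s': 27.97, 'position': [385.28, 47.41, 174.6], 'force': [0.23, -0.26, -0.95], 'moment': [0.03, -0.16, 0.0], 'width': 18.31}
  model -.5..+.6 [(-0.5, [343.0, 404.0]), (0.1, [254.0, 385.0]), (0.3, [224.0, 391.0]), (0.5, [196.0, 404.0]), (0.7, [170.0, 423.0])]
side 0.56 [281.7 214.1] 209 271 303 203 218
side 0.16 [246.6 200.1] 221 241 256 195 210
  model -.5..+.6 [(-0.5, [312.0, 219.0]), (0.1, [308.0, 213.0]), (0.3, [305.0, 210.0]), (0.5, [302.0, 208.0]), (0.7, [297.0, 205.0])]
top 0.79 [201.7 206.1] 263 187 217 195 229
  model -.5..+.6 [(-0.5, [189.0, 230.0]), (0.1, [205.0, 230.0]), (0.3, [210.0, 228.0]), (0.5, [214.0, 226.0]), (0.7, [218.0, 222.0])]
```

Run:
```python
from n import *
C=W(q[3]+56.5,0,0,0);ex=np.array([np.cos(q[2]),np.sin(q[2]),0]);print(C)
delta(C-5*ex+[0,0,24.4+8],q[2]+np.pi/2)
delta(C-5*ex+[0,0,24.4+8])
d=np.load('l_wrist.npz');p=dict(mtx=d['mtx'],pose=d['pose']);s=ctrl.read_state()
snap('wrist')
r=ctrl.outline_of('wrist','bone_folder')[0];ys,xs=np.nonzero(r['mask'])
p=ctrl.camera_params('wrist');G=np.array([atz('',c,s['position'][2]-16,p)[:2] for c in np.c_[xs,ys]]);print(r['p'],[np.round(v,1) for v in cv2.minAreaRect(G.astype(np.float32))])
print(np.round(cv2.fitLine(G.astype(np.float32),cv2.DIST_L2,0,.01,.01).ravel(),3))
```

```text
[539.12929184  82.99215896 269.48313683]
turn deg about tool z 89.98
delta tool cm (after turn) [  0.97  15.29 -12.77] from [385.   47.2 174.2]
delta tool cm (after turn) [-15.29   0.98 -12.78] from [385.   47.2 174.2]
0.73 [array([381.1,  46.9]), array([131.8,  19.9]), np.float64(9.6)]
[9.8600e-01 1.6500e-01 3.6853e+02 4.5085e+01]
```

Emit:
arm_command([
  [0,0,-3.5,0,1],
  [0,0,-3.5,6.9,1],
  [0,0,-3.5,6.9,1],
  [0,0,-3.5,6.9,1],
  [0,0,-3.5,6.9,1],
  [0,0,0,6.9,1],
  [0,0,0,6.9,1],
  [0,0,0,6.9,1],
  [0,0,0,6.9,1],
  [0,0,0,6.9,1],
])

```text
time_s: 29.35
position: [384.8, 47.2, 349.3]
tcp_rot: [-1.4, -2.813, 0.0]
force: [0.7, 0.1, -0.3]
width: 18.4
finger_force: 30.0
```

Emit:
arm_command([
  [0,0,0,7.0,1],
  [0,0,0,7.0,1],
  [0,0,0,6.9,1],
  [0,0,0,7.0,1],
  [1.0,2.5,0,0,1],
  [0,3.2,0,0,1],
  [0,3.2,0,0,1],
  [0,3.2,0,0,1],
  [0,3.2,0,0,1],
  [0,0,0,0,1],
])

```text
time_s: 30.18
position: [537.9, 82.7, 347.1]
tcp_rot: [-2.028, -2.397, 0.002]
force: [0.7, 0.4, -0.4]
width: 17.8
finger_force: 30.0
```

Run:
```python
from n import *
C=W(q[3]+56.5,0,0,0);ex=np.array([np.cos(q[2]),np.sin(q[2]),0])
delta(C-5*ex+[0,0,24.4+8],q[2]+np.pi/2)
s=ctrl.read_state();print(s['time_s'],s['width'],np.round(s['force'],1))
p=ctrl.camera_params('wrist');im=snap('wrist');np.savez('w8.npz',im=im,mtx=p['mtx'],pose=p['pose'])
a=im[100:384,100:420].copy()
for yy,xx,b in [(48,-20,12),(-48,-20,12),(48,20,12),(-48,20,12),(34,-16,12),(34,16,12),(-34,-16,12),(-34,16,12)]:
    u=proj('',W(q[3]+56.5,xx,yy,b),p)[0]-[100,100];cv2.circle(a,tuple(np.round(u).astype(int).tolist()),2,(255,0,0),1)
save(a,'w8',2.1)
```

```text
turn deg about tool z -0.01
delta tool cm (after turn) [ 0.   -0.37  4.53] from [537.9  82.7 347.1]
30.1833 17.78759101414879 [ 0.7  0.4 -0.4]
```

View pics/w8.png

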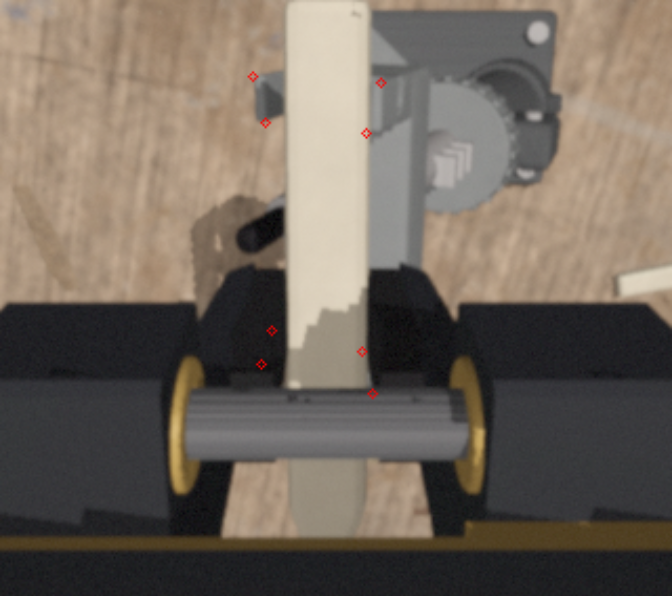

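The picture shows the folder held straight over the cradle. The near lip of the +y yoke is at (256,75), about 1 mm from its predicted mark, and the post is at (250,240), locked side. I lower it now.

Emit:
arm_command([
  [0,-0.37,0,0,1],
  [0,0,0.6,0,1],
  [0,0,0.6,0,1],
  [0,0,0.6,0,1],
  [0,0,0.6,0,1],
  [0,0,0.6,0,1],
  [0,0,0.6,0,1],
  [0,0,0.5,0,1],
  [0,0,0.4,0,1],
  [0,0,0,0,1],
])

```text
time_s: 31.07
position: [530.3, 81.8, 303.4]
tcp_rot: [-2.028, -2.397, 0.001]
force: [-0.9, 0.3, 0.9]
width: 18.3
finger_force: 30.0
```

Emit:
arm_command([
  [0,0,0.1,0,1],
  [0,0,0.1,0,1],
  [0,0,0,0,1],
  [0,0,0.1,0,1],
  [0,0,0,0,1],
  [0,0,0.1,0,1],
  [0,0,0,0,1],
  [0,0,0,0,1],
  [0,0,0,0,1],
  [0,0,0,0,1],
])

```text
time_s: 31.9
position: [530.5, 81.8, 300.4]
tcp_rot: [-2.029, -2.398, -0.0]
force: [0.0, 0.3, -0.0]
width: 18.6
finger_force: 30.0
```

Run:
```python
from n import *
s=ctrl.read_state();print({k:np.round(s[k],2).tolist() for k in('time_s','position','force','moment','width')})
C=W(q[3]+56.5,0,0,0);ex=np.array([np.cos(q[2]),np.sin(q[2]),0]);delta(C-5*ex+[0,0,24.4+2.3])
```

```text
{'time_s': 31.9, 'position': [530.46, 81.8, 300.37], 'force': [0.04, 0.29, -0.0], 'moment': [-0.04, -0.14, -0.02], 'width': 18.62}
delta tool cm (after turn) [-0.03  0.37  0.42] from [530.5  81.8 300.4]
```

Emit:
arm_command([
  [0,0.2,0,0,1],
  [0,0.15,0,0,1],
  [0,0,0,0,1],
  [0,0,0.1,0,1],
  [0,0,0.1,0,1],
  [0,0,0.1,0,1],
  [0,0,0,0,1],
  [0,0,0,0,1],
  [0,0,0,0,1],
  [0,0,0,0,1],
])

```text
time_s: 32.73
position: [533.9, 82.4, 297.5]
tcp_rot: [2.029, 2.398, 0.0]
force: [-0.5, 0.5, 1.3]
width: 17.8
finger_force: 30.0
```

Emit:
arm_command([
  [0,0,0.1,0,1],
  [0,0,0,0,1],
  [0,0,0.05,0,1],
  [0,0,0,0,1],
  [0,0,0,0,1],
  [0,0,0,0,1],
  [0,0,0,0,1],
  [0,0,0,0,1],
  [0,0,0,0,1],
  [0,0,0,0,1],
])

```text
time_s: 33.57
position: [534.1, 82.4, 297.0]
tcp_rot: [2.028, 2.397, 0.002]
force: [-1.3, -0.2, 8.4]
width: 18.0
finger_force: 30.0
```

Emit:
arm_command([
  [0,0,-0.05,0,1],
  [0,0,0,0,0.4],
  [0,0,0,0,0.3],
  [0,0,0,0,0.2],
  [0,0,0,0,0.1],
  [0,0,0,0,0],
  [0,0,0,0,0],
  [0,0,0,0,0],
  [0,0,0,0,0],
  [0,0,0,0,0],
])

```text
time_s: 34.4
position: [533.9, 82.4, 296.3]
tcp_rot: [-2.029, -2.398, 0.0]
force: [0.9, -0.2, -0.4]
width: 44.1
finger_force: 0.0
```

Emit:
arm_command([
  [0,0,-0.3,0,0],
  [0,0,-0.7,0,0],
  [0,0,-1.2,0,0],
  [0,0,-2,0,0],
  [0,0,-3,0,0],
  [0,0,-3,0,0],
  [0,0,-1,0,0],
  [0,0,0,0,0],
  [0,0,0,0,0],
  [0,0,0,0,0],
])

```text
time_s: 35.23
position: [533.7, 82.4, 407.2]
tcp_rot: [-2.028, -2.397, 0.002]
force: [-0.1, 0.5, -1.0]
width: 44.1
finger_force: 0.0
```

Run:
```python
from n import *
s=ctrl.read_state();print({k:np.round(s[k],2).tolist() for k in('time_s','position','force','width')})
p=ctrl.camera_params('wrist');im=snap('wrist');np.savez('w9.npz',im=im,mtx=p['mtx'],pose=p['pose'])
Cb=lambda a,y,b:W(q[3]+56.5,a,y,b)
n=np.cross(Cb(1,0,0)-Cb(0,0,0),Cb(0,1,0)-Cb(0,0,0));o=Cb(0,0,9)
U=np.array([Cb(1,0,0)-Cb(0,0,0),Cb(0,1,0)-Cb(0,0,0)])
for r in ctrl.outline_of('wrist','bone_folder')[:2]:
    ys,xs=np.nonzero(r['mask']);G=[]
    for c in np.c_[xs,ys]:
        O_,d=ray('',c,p);X=O_+d*((o-O_)@n)/(d@n);G.append(U@(X-o))
    G=np.array(G,np.float32);print(round(r['p'],2),len(xs),[np.round(v,1) for v in cv2.minAreaRect(G)],np.round(np.percentile(G,[1,99],axis=0),1).tolist())
    for lo,hi in((30,50),(-50,-30),(-10,10)):
        k=(G[:,1]>lo)&(G[:,1]<hi)
        if k.sum(): print(lo,hi,'x range',np.percentile(G[k,0],[2,98]).round(1),k.sum())
for c in('side','top'):
    snap(c);print(c,[(np.round(r['location'],1).tolist(),round(r['p'],2)) for r in ctrl.recognise(c,'bone_folder')][:4],proj(c,o).round(1))
```

```text
{'time_s': 35.23, 'position': [533.69, 82.38, 407.23], 'force': [-0.13, 0.48, -0.99], 'width': 44.07}
0.95 915 [array([121.5,  -4.6]), array([53. ,  8.1]), np.float64(21.8)] [[97.8, -15.8], [145.1, 5.9]]
-10 10 x range [103.3 144.6] 738
0.8 3704 [array([-4.8, -3.9]), array([ 21.1, 148.4]), np.float64(0.5)] [[-14.2, -72.8], [5.9, 69.5]]
30 50 x range [-14.    5.4] 585
-50 -30 x range [-14.9   6.1] 488
-10 10 x range [-13.5   5.7] 513
side [([210.6, 242.7], 0.72)] [[298.1 173.8]]
top [([203.4, 217.9], 0.58), ([390.5, 235.4], 0.45)] [[193.2 220.4]]
```

The folder measures 20 x 148 mm in the cradle plane, centred at (-4.8, -3.9) mm. From a second viewpoint I'll check that it lies flat on the tilted floors, and re-check the collar.

Emit:
arm_command([
  [0,-2,-0.5,0,0],
  [0,-3,-0.5,0,0],
  [0,-3,0,0,0],
  [0,-3,0,0,0],
  [0,-3,0,0,0],
  [0,0,0,0,0],
  [0,0,0,0,0],
  [0,0,0,0,0],
  [0,0,0,0,0],
  [0,0,0,0,0],
])

```text
time_s: 36.37
position: [396.7, 59.2, 417.9]
tcp_rot: [-2.028, -2.398, 0.001]
force: [0.8, -0.4, -0.4]
width: 43.7
finger_force: 0.0
```

```bash
python3 - <<'E'
from n import *
from scipy.optimize import least_squares
p2=ctrl.camera_params('wrist');snap('wrist')
r2=ctrl.outline_of('wrist','bone_folder')
d=np.load('w9.npz');p1=dict(mtx=d['mtx'],pose=d['pose'])
Cb=lambda a,y,b:W(q[3]+56.5,a,y,b)
n=Cb(0,0,1)-Cb(0,0,0);U=np.array([Cb(1,0,0)-Cb(0,0,0),Cb(0,1,0)-Cb(0,0,0)])
for h in (5,9,13):
    o=Cb(0,0,h)
    for r in r2[:2]:
        ys,xs=np.nonzero(r['mask'])
        G=[]
        for c in np.c_[xs,ys]:
            O_,dd=ray('',c,p2);G.append(U@(O_+dd*((o-O_)@n)/(dd@n)-o))
        G=np.array(G);print(h,round(r['p'],2),len(xs),np.percentile(G,[1,50,99],axis=0).round(1).tolist(),[ (np.percentile(G[(G[:,1]>a)&(G[:,1]<b),0],[2,98]).round(1).tolist() if ((G[:,1]>a)&(G[:,1]<b)).sum()>20 else None) for a,b in((30,50),(-10,10),(-50,-30))])
E
python3 ph.py
```

```text
5 0.9 554 [[32.0, -31.3], [50.8, -21.4], [66.5, -11.7]] [None, None, None]
5 0.66 3618 [[-14.0, -57.1], [-4.4, 10.2], [4.9, 69.3]] [[-13.5, 4.3], [-13.7, 4.6], [-14.1, 5.2]]
9 0.9 554 [[31.3, -29.9], [49.9, -20.1], [65.4, -10.6]] [None, None, None]
9 0.66 3618 [[-14.0, -55.4], [-4.6, 11.0], [4.6, 69.3]] [[-13.5, 4.0], [-13.8, 4.3], [-14.1, 4.8]]
13 0.9 554 [[30.7, -28.5], [49.1, -18.9], [64.3, -9.5]] [None, None, None]
13 0.66 3618 [[-14.0, -53.7], [-4.7, 11.8], [4.4, 69.3]] [[-13.5, 3.8], [-13.9, 4.1], [-14.2, 4.6]]
top [(np.float64(46.2), np.float64(0.5), np.int64(32)), (np.float64(47.1), np.float64(0.48), np.int64(33)), (np.float64(47.1), np.float64(0.49), np.int64(33)), (np.float64(50.6), np.float64(0.47), np.int64(38)), (np.float64(51.9), np.float64(0.51), np.int64(38))]
wrist [(np.float64(29.4), np.float64(0.52), np.int64(174)), (np.float64(33.6), np.float64(0.53), np.int64(178)), (np.float64(34.2), np.float64(0.51), np.int64(189)), (np.float64(34.7), np.float64(0.5), np.int64(178)), (np.float64(38.6), np.float64(0.54), np.int64(189))]
side [(np.float64(74.3), np.float64(0.54), np.int64(64)), (np.float64(74.3), np.float64(0.55), np.int64(64)), (np.float64(80.3), np.float64(0.56), np.int64(69)), (np.float64(80.9), np.float64(0.52), np.int64(70)), (np.float64(80.9), np.float64(0.53), np.int64(70))]
36.6167 [396.1  59.2 418.2] [ 0.8 -0.  -0.3] 44.34915982585889
```

```bash
python3 -c "
from h import *
print(ctrl.sign_off())"
```

```text
the job is handed in; nothing more can be done
None
```

The job is handed in, but the judge's result was not shown. My last measurements: column in the fourth notch, lever at about 0.5 rad on the lock mark, and the folder at rest across both yokes about 5 mm across and 4 mm along from centre, with the gripper clear of everything.

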